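# Re-key a sprung filter cell and hold it home

### The job

The blue knurled filter cell on the wash-filter module sits proud because its hidden keyways are not over the pins, so the steel hasp will not close. Swing the hasp right back off the cell, then turn the knurled collar, pressing down on it, until it drops over the pins, push it fully home on its seat against the spring and keep holding it there: finish while still holding it down, so that a colleague can swing the hasp over it. Leave the tube rack, the reagent bottle and the pipette undisturbed.

Things in the scene. Friction and masses are not known exactly. Their poses are not given: they have to be found in the camera images.
- module: Fixed off-white box 190 x 280 mm, 42 mm tall; origin on the bench under the port. x points from the hasp's catch to its hinge, y along the hinge. It spans x -95..95, y -75..205 mm. A 78 x 92 mm aluminium block, top 62 mm above the bench, lies round the port; the catch, a small staple on it, reaches 70 mm above the bench at x -62..-38. Pump head (top 74 mm) at x 20, y 135.
- port_axis (a point): Fixed point: centre of the filter port at seat height, 65 mm above the bench, axes as the module's. A steel spigot 28 mm in diameter rises here, hidden under the cell, with three radial pins 120 degrees apart, their tops 8.5 mm above the seat. A sprung cup on the spigot pushes the cell up: 0.5 N at the pins' height, about 7 N at home, less the cell's weight of about 1.2 N.
- seat: Dark steel seat ring on the block, 54 mm in diameter; origin at the centre of its underside, its top face 65 mm above the bench: the cell's lower edge bears on it when home.
- cell_grip (a point): Centre of the filter cell's knurled band, on its axis, 30 mm above its lower edge and 12 mm below its flat top. The cell is a loose blue cap 44 mm in diameter, 42 mm tall, about 0.12 kg, upper 24 mm knurled, over the spigot with 0.8 mm of play. At the start it rests on the pins, this point 38.5 mm above port_axis; home, it is 30 mm above. Let go when home, it springs up.
- cell: The filter cell; origin at the centre of its lower edge, z up its axis. Three blind keyways inside its skirt, 120 degrees apart and 10 mm wide, fit the pins. Nothing outside shows them and their place in these axes is not given: turned either way they come over the pins within 95 degrees, for about 18 degrees of turn, and a push then sends the cell down 8.5 mm to the seat.
- hasp (a joint): Angle of the hasp (rad): 0 is level, closed over a seated cell, its leg over the catch; it grows as the tab swings up and back away from the cell, to a stop at 2.4. It starts ajar, 0.36 to 0.6, above the proud cell. The hinge is stiff (0.06 N m): it stays where left. Right back means beyond about 2.0: only there does it lie clear, below a hand gripping the cell.
- hasp_tab (a point): Centre of the hasp's red finger tab, 22 mm long, 16 mm wide, 5 mm thick; x along the strap towards the hinge, y along the hinge, z across the thickness. At joint 0 it is 66 mm from port_axis towards -x and 55 mm above it. The strap's slotted leg hangs 60 mm down, 18 mm inward of this point. Pinched from above by its 16 mm wide edges, it turns between the pads as it is swung.
- hasp_hinge (a point): Fixed point on the hasp's hinge axis, 40 mm from port_axis along its +x and 64 mm above the bench, axes as the module's. The hasp is a steel strap 16 mm wide, 4 mm thick: it rises 56 mm from here, crosses 88 mm over the cell (with a rubber foot under it), then the leg and the tab. The tab's centre is 120 mm from here: at joint 0, 106 mm towards -x and 56 mm up.
- tube_rack_mid (a point): Bystander: orange rack 105 x 62 mm, 52 mm tall, with red-capped tubes up to 100 mm above the bench; point at its centre, 26 mm up.
- reagent_mid (a point): Bystander: white bottle with red cap, 48 mm in diameter, 98 mm tall; point at its centre, 49 mm up.
- pipette_mid (a point): Bystander: grey pipette lying on the bench, about 240 mm long along its x, 27 mm thick; point 13.5 mm above the bench.
Mind the look-alikes: they are no part of the job. Of the things shaped like the part that bears pipette_mid, the grey one is meant.

How it is judged (in metres and radians):
On the way, in this order (a step that is already met when the one before it is completed fails the run):
1. the hasp is swung right back, while the cell still sits proud (value of joint hasp above 1.7 rad and z of cell in the frame of port_axis above 0.006 m), for 0.2 s.
2. the cell has dropped over the pins and is pushed home (z of cell in the frame of port_axis below 0.002 m and horizontal distance between cell and port_axis below 0.003 m), for 0.2 s.
At the end, for the whole second after the job is handed in: Fingers still hold the cell (over 2 N) and it is home: lower edge within 2 mm of the seat and bearing on it (over 0.5 N), centred within 3 mm, tilt under 0.08 rad, still; hasp swung back beyond 1.7 rad; rack, bottle and pipette within 30 mm of their places, not tipped (all of step 2 and z of cell in the frame of port_axis above -0.004 m and angle between cell's own z axis and vertical below 0.08 rad and contact force between cell and seat above 0.5 N and contact force between the fingers and cell above 2 N and linear speed of cell below 0.02 m/s and value of joint hasp above 1.7 rad and not (distance of tube_rack_mid from where it was at the start of the episode above 0.03 m or angle between tube_rack_mid's own z axis and vertical above 0.35 rad) and not (distance of reagent_mid from where it was at the start of the episode above 0.03 m or angle between reagent_mid's own z axis and vertical above 0.35 rad) and not (distance of pipette_mid from where it was at the start of the episode above 0.03 m or angle between pipette_mid's own z axis and vertical above 0.35 rad)); the arm keeps its last pose, push and grip.
It fails at once if the tube rack is pushed away or tipped (distance of tube_rack_mid from where it was at the start of the episode above 0.03 m or angle between tube_rack_mid's own z axis and vertical above 0.35 rad).
It fails at once if the reagent bottle is pushed away or tipped (distance of reagent_mid from where it was at the start of the episode above 0.03 m or angle between reagent_mid's own z axis and vertical above 0.35 rad).
It fails at once if the pipette is pushed away or tipped (distance of pipette_mid from where it was at the start of the episode above 0.03 m or angle between pipette_mid's own z axis and vertical above 0.35 rad).
It also fails if it takes over 58 s, if anything falls off the work surface, if the arm or the gripper's body presses on something with over 40 N, if the wrist force passes 120 N, or if a joint passes its speed limit or range.

### The arm

A 6-joint arm with a two-finger parallel gripper is mounted at the origin on the work surface. World frame = base frame: x ahead of the robot, y to its left, z up, the work surface at z = 0. Lengths are in m, angles in degrees, forces in N, time in s.
With the tool pointing down it reaches from about 0.4 to 0.825 m from the base axis. Payload 7 kg.
Tool frame: the origin (TCP) lies midway between the tips of the shut fingers; the grasp point (between the pads) lies 19 mm behind it (r.hold_point_z is the distance from the TCP to the grasp point, in m); y points along the fingers, z is the direction in which the jaws open and shut, and the axes are right-handed (so a half turn about y gives the same grasp; the last joint's range is limited). The gripper opens to 88 mm and grips with 3 to 60 N. Pads are 19 mm wide; open, the fingers measure 130 mm over their backs; the gripper's body (78 mm by 193 mm) begins 47 mm behind the grasp point.
Start: joints at [86.522, 20.546, 0.682, 0, -70.136, -16.507], TCP at [0.231, 0.634, 0.227] pointing down, gripper open.
Joint ranges: [-176.03, 176.03], [-82.01, 121.73], [-58.28, 71.71], [-173.87, 95.51], [-174.79, -0.11], [-173.66, 173.66]. Speed limits (degrees/s): [136.94, 136.94, 172.46, 180, 180, 180].

### API

Orientations are given as [roll, pitch, yaw] about the fixed x, y, z axes, in that order (R = Rz(yaw) Ry(pitch) Rx(roll)).
In Python, from plant import r, imaging gives the robot as it stands.
- The arm moves only by the tool drive_tool, never from a script. Its argument "deltas" is a list of rows, each a list of 6 numbers: the shift along the world's x, y, z in cm, then the turn, a rotation vector about the world's x, y, z in rad. In form: [[tx, ty, tz, rx, ry, rz], ...]. A call has exactly 8 rows; each row is the pose to reach, as a shift and turn from the pose commanded when the call began; what a row does not reach only later rows make up. A row lasts 1/12 s, in which the tool goes at most 41.7 mm and 7.16 degrees, less where a joint would pass 70% of its speed; a pose out of reach is approached as far as the arm can. A call with a gripper value outside its range is refused whole. "claw" is the opening, from 0 (shut) to 1 (fully open), set as the call begins (left out, the last holds). The fingers move at their own pace and stop on an object; "squeeze" is the grip in N (left out, the last holds). Time passes only in rows, so rows that repeat a pose let the fingers close, or fill a call up. It gives the time, the measured TCP pose, the force and the opening at its end, in the units of the state.
- r.get_state(): the state, without advancing time (a new reading comes with each control period).
- imaging.capture(name): name is "scene" or "top" or "wrist"; returns the picture (420x560x3 uint8, red, green, blue); there is no depth.
- imaging.get_calibration(name): a dict with "mtx" (3x3 intrinsics, pixels), "R" (3x3) and "t" (3): a world point X has camera coordinates R X + t; the wrist camera has in their place "T_tool_cam" (4x4, takes a point from camera to tool coordinates, whose origin is the TCP and whose axes are the tool frame's). Camera axes: x right, y down, z forward; pixel columns grow to the right and rows downward; lengths in m; the calibration is good to about 2 mm. A picture is of the moment at which its call begins: read the wrist's pose just before it. get_calibration takes no time and is no camera call.
- r.close_job(): hands the job in, once; it reports no verdict.
Trained networks look in the newest picture that a camera, given by its name, has taken for a name from the list of things; names that differ only in an ending like _2 or _b are one class to them, and where a whole thing is asked for, a point or a joint stands for the part that bears it (a point fixed in the world has none). Each returns a list of dicts, best first, with "score" (0 to 1); they miss things now and then, are a little off and sometimes report something else, mostly with a low value. They report only what shows in the picture. A call takes as long as a camera call. They do not tell look-alikes from the thing itself.
- imaging.search_frame(camera, label): "bbox" ([left, top, right, bottom] in pixels, round what is visible of it).
- imaging.outline_of(camera, label): "region" (420x560 bool, what is visible of it) and "bbox" ([left, top, right, bottom] in pixels, round what is visible of it).
- imaging.landmark_of(camera, label): "position" ([column, row] in pixels: a listed point, or the origin of a listed thing).
The state is a dict: "time_s": time; "joints": joint angles; "qd": joint speeds; "joint_torque": joint torques, N m; "tcp_pos": TCP position; "eef_rot": TCP orientation; "contact_force": force on the tool from outside, world axes, zero at the start; "moment": the same for the moment, N m; "gripper_width": finger opening in m.
Only numpy, scipy, OpenCV 4.12 (cv2) and the standard library are available. Lean on these libraries where they do the work, as an engineer would, in place of code of your own. Each camera call takes 0.05 s, during which the arm holds its last target.

## Working session

There is one attempt and no reset: what is moved stays moved. The work goes in short steps, Python scripts to look and compute and a tool call to move; the robot and the scene stay as the last step left them, time stands still between calls to the robot, and variables do not carry over. Pictures are saved under pics/ and viewed, and the job is handed in when it is done.

Besides the shell and the picture viewer there is one more tool, called after ">>>" by a JSON object that holds its "op" and its "data". drive_tool: Moves the arm, as the interface text tells. Its arguments: {"type":"object","properties":{"deltas":{"type":"array"},"claw":{"type":"number"},"squeeze":{"type":"number"}},"required":["deltas"]}

```bash
ls; mkdir -p pics
cat > h.py <<'E'
import numpy as np, cv2
from plant import r, imaging
from scipy.spatial.transform import Rotation as Ro
def save(name,img): cv2.imwrite('pics/'+name,img[:,:,::-1])
def ray(cam,px,st=None):
    c=imaging.get_calibration(cam); K=np.array(c['mtx'])
    d=np.linalg.inv(K)@np.array([px[0],px[1],1.])
    if 'T_tool_cam' in c:
        T=tool(st)@np.array(c['T_tool_cam']); return T[:3,3],T[:3,:3]@d
    R=np.array(c['R']);t=np.array(c['t']); return -R.T@t,R.T@d
def tool(st=None):
    st=st or r.get_state(); T=np.eye(4); T[:3,:3]=Ro.from_euler('xyz',st['eef_rot'],degrees=True).as_matrix();T[:3,3]=st['tcp_pos'];return T
def atz(cam,px,z,st=None):
    o,d=ray(cam,px,st); return o+d*(z-o[2])/d[2]
def tri(obs,st=None):
    A=np.zeros((3,3));b=np.zeros(3);L=[]
    for cam,px in obs:
        o,d=ray(cam,px,st);d=d/np.linalg.norm(d);P=np.eye(3)-np.outer(d,d);A+=P;b+=P@o;L.append((P,o))
    X=np.linalg.solve(A,b); return X,[np.linalg.norm(P@(X-o)) for P,o in L]
def proj(cam,X,st=None):
    c=imaging.get_calibration(cam);K=np.array(c['mtx'])
    if 'T_tool_cam' in c:
        T=np.linalg.inv(tool(st)@np.array(c['T_tool_cam']));p=T[:3,:3]@X+T[:3,3]
    else: p=np.array(c['R'])@X+np.array(c['t'])
    p=K@p;return p[:2]/p[2]
E
python3 - <<'E'
from h import *
print(r.get_state(), r.hold_point_z)
for c in ['scene','top','wrist']:
    im=imaging.capture(c);save(c+'0.png',im)
    for l in ['cell_grip','hasp_tab','hasp_hinge','port_axis','module','tube_rack_mid','reagent_mid','pipette_mid','cell','seat']:
        try:
            print(c,l,[(np.round(d['position']).tolist(),round(d['score'],2)) for d in imaging.landmark_of(c,l)][:4])
        except Exception as e: print(c,l,e)
print(r.get_state()['time_s'])
E
```

```text
pics
{'time_s': 0.0, 'joints': array([ 8.65243646e+01,  2.05911884e+01,  6.33041715e-01, -1.85174197e-02,
       -7.01356709e+01, -1.65066674e+01]), 'qd': array([-0.00132173,  0.01811975,  0.13225367, -0.00586267, -0.01020143,
       -0.04749196]), 'joint_torque': array([ 1.34705337e-03, -5.82720566e+01,  2.93057781e+01,  6.99706122e+00,
        7.29577179e-03, -1.50381425e-04]), 'tcp_pos': array([0.23053801, 0.63388814, 0.22562495]), 'eef_rot': array([-8.99051027e+01,  9.96838824e-03,  1.60011399e+02]), 'contact_force': array([ 0.07299793, -0.48230287,  0.14922247]), 'moment': array([-0.01478077, -0.02475709,  0.00573815]), 'gripper_width': 0.08807342840871772} 0.0188
scene cell_grip [([285.0, 230.0], 0.74)]
scene hasp_tab [([298.0, 203.0], 0.91)]
scene hasp_hinge [([271.0, 253.0], 0.64)]
scene port_axis [([285.0, 243.0], 0.92)]
scene module [([285.0, 263.0], 0.57)]
scene tube_rack_mid [([249.0, 192.0], 0.61)]
scene reagent_mid [([242.0, 341.0], 0.72)]
scene pipette_mid [([382.0, 353.0], 0.91), ([425.0, 215.0], 0.65)]
scene cell [([379.0, 350.0], 0.41)]
scene seat [([283.0, 245.0], 0.59)]
top cell_grip [([266.0, 203.0], 0.62), ([266.0, 192.0], 0.47)]
top hasp_tab [([263.0, 204.0], 0.75), ([269.0, 205.0], 0.3)]
top hasp_hinge [([276.0, 182.0], 0.7), ([258.0, 202.0], 0.48)]
top port_axis [([267.0, 198.0], 0.86)]
top module [([267.0, 205.0], 0.95)]
top tube_rack_mid [([340.0, 260.0], 0.59), ([266.0, 205.0], 0.17)]
top reagent_mid [([262.0, 106.0], 0.64), ([270.0, 191.0], 0.19)]
top pipette_mid [([152.0, 324.0], 0.64), ([404.0, 123.0], 0.63), ([166.0, 154.0], 0.58)]
top cell [([268.0, 196.0], 0.8)]
top seat [([272.0, 198.0], 0.54)]
wrist cell_grip []
wrist hasp_tab []
wrist hasp_hinge []
wrist port_axis []
wrist module []
wrist tube_rack_mid []
wrist reagent_mid []
wrist pipette_mid [([546.0, 74.0], 0.91)]
wrist cell []
wrist seat []
1.65
```

View pics/scene0.png

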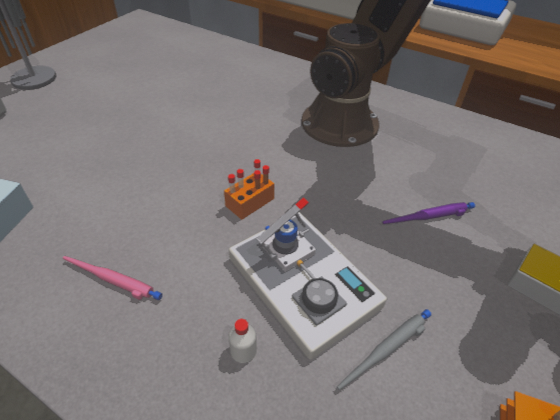

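View pics/top0.png

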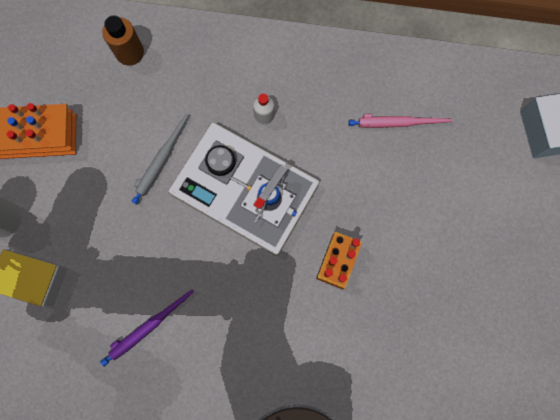

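Run:
```python
from h import *
s=cv2.imread('pics/scene0.png')[160:300,210:350];t=cv2.imread('pics/top0.png')[140:280,190:330]
cv2.imwrite('pics/crop0.png',np.hstack([cv2.resize(s,(400,400),interpolation=cv2.INTER_CUBIC),cv2.resize(t,(400,400),interpolation=cv2.INTER_CUBIC)]))
for n,o in dict(hinge=[('scene',(271,253)),('top',(276,182))],port=[('scene',(285,243)),('top',(267,198))],tab=[('scene',(298,203)),('top',(263,204))],grip=[('scene',(285,230)),('top',(266,197))],rack=[('scene',(249,192)),('top',(340,260))],bot=[('scene',(242,341)),('top',(262,106))],pipA=[('scene',(382,353)),('top',(404,123))],pipB=[('scene',(382,353)),('top',(166,154))]).items(): print(n,*[np.round(a,3) for a in tri(o)])
```

```text
hinge [0.575 0.123 0.063] [0.001 0.001]
port [0.538 0.135 0.064] [0.001 0.001]
tab [0.504 0.138 0.154] [0.001 0.001]
grip [0.533 0.133 0.099] [0.004 0.004]
rack [ 0.429 -0.036  0.032] [0.002 0.002]
bot [0.751 0.178 0.045] [0. 0.]
pipA [0.698 0.151 0.273] [0.249 0.249]
pipB [0.619 0.387 0.006] [0.004 0.004]
```

View crop.

View pics/crop0.png

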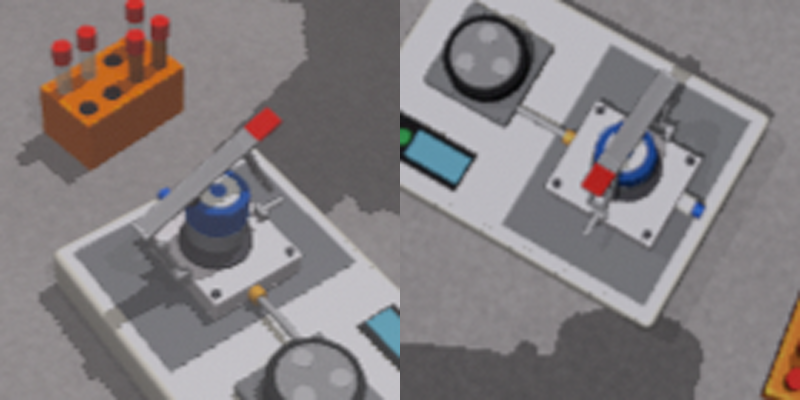

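View pics/wrist0.png

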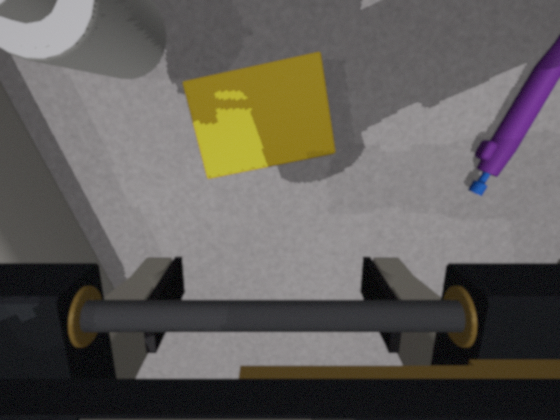

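Run:
```python
from h import *
c=imaging.get_calibration('wrist');print(np.round(c['mtx'],1),np.round(c['T_tool_cam'],3))
# module outline from top for yaw
print(r.get_state()['time_s'])
im=cv2.imread('pics/top0.png')
m=imaging.outline_of('top','module')
print(m[0]['score'],m[0]['bbox'])
reg=m[0]['region'].astype(np.uint8)
pts=cv2.findNonZero(reg);rect=cv2.minAreaRect(pts);box=cv2.boxPoints(rect);print(rect)
w=[atz('top',p,0.03) for p in box];print(np.round(w,3))
ov=im.copy();ov[reg>0]=(0,0,255);cv2.imwrite('pics/modmask.png',cv2.resize(ov[100:280,120:360],None,fx=3,fy=3))
```

```text
[[352.4   0.  272.1]
 [  0.  352.4 214.9]
 [  0.    0.    1. ]] [[ 0.     0.957  0.292 -0.078]
 [-0.    -0.292  0.957 -0.158]
 [ 1.    -0.001  0.     0.   ]
 [ 0.     0.     0.     1.   ]]
1.65
0.56 [166.6, 124.9, 319.1, 253.8]
((243.18463134765625, 187.17694091796875), (128.00384521484375, 87.94062042236328), 29.74488067626953)
[[0.524 0.361 0.03 ]
 [0.714 0.295 0.03 ]
 [0.6   0.025 0.03 ]
 [0.418 0.098 0.03 ]]
```

>>> {"op": "drive_tool", "data": {"deltas": [[1,-2,0.2,0,0,0],[2.8,-5.2,0.5,0,0,0],[4.7,-8.6,1,0,0,0],[6.6,-12,1.5,0,0,0],[8.5,-15.5,2,0,0,0],[10.4,-19,2.5,0,0,0],[12.3,-22.5,3,0,0,0],[14.2,-26,3,0,0,0]], "claw": 0.6}}

```text
time_s: 2.37
tcp_pos: [0.3735, 0.373, 0.2579]
eef_rot: [-90.1, 0.0, 160.0]
contact_force: [1.0, -0.6, 0.4]
gripper_width: 0.0528
```

>>> {"op": "drive_tool", "data": {"deltas": [[1.9,-3.5,0,0,0,0],[3.8,-7,0,0,0,0],[5.7,-10.5,0,0,0,0],[7.6,-14,0,0,0,0],[9.5,-17.5,0,0,0,0],[11.2,-20.5,0,0,0,0],[12.4,-22.6,0,0,0,0],[12.8,-23.4,0,0,0,0]]}}

```text
time_s: 3.03
tcp_pos: [0.5018, 0.1376, 0.2567]
eef_rot: [-90.0, 0.0, 159.9]
contact_force: [-0.6, 0.7, 0.2]
gripper_width: 0.0524
```

Run:
```python
from h import *
st=r.get_state();print(st['time_s'],st['tcp_pos'],st['eef_rot'])
im=imaging.capture('wrist');save('w1.png',im)
for l in ['hasp_tab','hasp_hinge','port_axis','cell_grip','seat','cell','module']:
    print(l,[(np.round(d['position'],1).tolist(),round(d['score'],2)) for d in imaging.landmark_of('wrist',l)][:3])
```

```text
3.0333 [0.50178665 0.13761518 0.25668504] [-8.99924482e+01  1.86487004e-02  1.59868967e+02]
hasp_tab [([260.9, 218.4], 0.84)]
hasp_hinge [([262.6, 115.1], 0.75), ([261.6, 160.6], 0.2)]
port_axis []
cell_grip [([261.5, 160.3], 0.64), ([262.6, 155.1], 0.29)]
seat [([259.7, 216.0], 0.31)]
cell [([264.8, 156.2], 0.69), ([260.9, 113.2], 0.48)]
module [([265.0, 144.7], 0.64)]
```

View pics/w1.png

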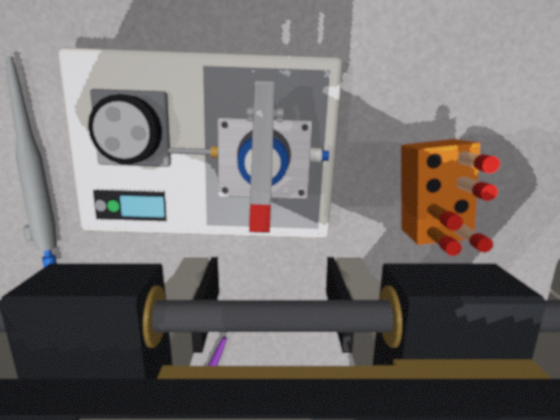

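```bash
python3 - <<'E'
from h import *
st=r.get_state()
print(tri([('scene',(298,203)),('top',(263,204)),('wrist',(260.9,218.4))],st))
print(tri([('scene',(271,253)),('top',(276,182)),('wrist',(262.6,115.1))],st))
print('tab',[np.round(atz('wrist',(260.5,218.4),z,st),4) for z in (.15,.154,.158)])
print('hinge',atz('wrist',(262.6,115),.064,st))
print('riser top',atz('wrist',(263.5,82),.116,st))
print('block corners',[np.round(atz('wrist',p,.062,st),4) for p in [(219,120),(311,121),(310,198),(219,197)]])
print('mod corners',[np.round(atz('wrist',p,.042,st),4) for p in [(61,49),(341,59),(327,237),(80,230)]])
print('celltop',atz('wrist',(264,159),.1155,st))
b=[atz('wrist',p,.062,st) for p in [(219,120),(311,121),(310,198),(219,197)]];print(np.mean(b,0))
E
python3 -c "
import cv2
im=cv2.imread('pics/w1.png')[70:250,180:350];cv2.imwrite('pics/w1c.png',cv2.resize(im,None,fx=3.3,fy=3.3,interpolation=cv2.INTER_CUBIC))"
```

```text
(array([0.5036467 , 0.1424696 , 0.15876242]), [np.float64(0.0038512440105445047), np.float64(0.005170220433869576), np.float64(0.008040361002144924)])
(array([0.57303249, 0.1235296 , 0.06265244]), [np.float64(0.0011421492984170958), np.float64(0.0026214058331069895), np.float64(0.003536840591762441)])
tab [array([0.4982, 0.1517, 0.15  ]), array([0.4994, 0.1511, 0.154 ]), array([0.5005, 0.1505, 0.158 ])]
hinge [0.57023605 0.12548754 0.064     ]
riser top [0.5941526 0.1144253 0.116    ]
block corners [array([0.5802, 0.1668, 0.062 ]), array([0.549 , 0.0835, 0.062 ]), array([0.4764, 0.1083, 0.062 ]), array([0.5093, 0.1961, 0.062 ])]
mod corners [array([0.6939, 0.2879, 0.042 ]), array([0.5932, 0.0361, 0.042 ]), array([0.4213, 0.104 , 0.042 ]), array([0.5235, 0.3615, 0.042 ])]
celltop [0.53675654 0.13525837 0.1155    ]
[0.52874273 0.13865173 0.062     ]
```

View pics/w1c.png

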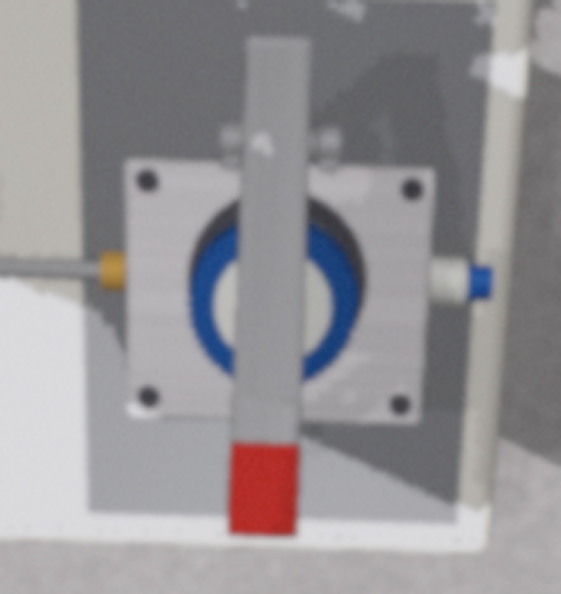

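Run:
```python
from h import *
st=r.get_state()
# red centroids
for n,c in (('scene0','scene'),('top0','top'),('w1','wrist')):
    im=cv2.imread(f'pics/{n}.png').astype(int);b,g,rr=im[...,0],im[...,1],im[...,2]
    m=((rr>120)&(g<70)&(b<70)).astype(np.uint8)
    k,l,s,ce=cv2.connectedComponentsWithStats(m)
    print(c,[(np.round(ce[i],1).tolist(),int(s[i,4])) for i in range(1,k) if s[i,4]>8])
```

```text
scene [([256.4, 161.6], 21), ([265.4, 167.7], 22), ([239.6, 171.2], 23), ([257.0, 173.1], 26), ([231.1, 176.5], 21), ([301.8, 202.8], 79), ([240.8, 325.1], 125)]
top [([262.9, 98.2], 70), ([27.0, 107.6], 70), ([11.0, 107.3], 34), ([42.2, 108.2], 36), ([66.0, 112.0], 11), ([69.0, 110.2], 10), ([23.0, 121.6], 30), ([41.8, 120.3], 36), ([26.2, 133.3], 79), ([41.0, 133.6], 33), ([9.9, 133.7], 41), ([259.0, 202.6], 71), ([355.6, 241.8], 51), ([351.2, 253.1], 59), ([333.1, 259.3], 62), ([328.7, 271.8], 56), ([342.5, 276.8], 59)]
wrist [([459.0, 143.0], 13), ([422.0, 147.9], 17), ([489.6, 163.9], 236), ([488.2, 191.9], 216), ([259.4, 217.7], 492), ([417.0, 213.0], 15), ([453.8, 221.1], 250), ([452.6, 246.5], 215), ([484.4, 244.1], 169)]
```

Run:
```python
from h import *
st=r.get_state()
print(tri([('scene',(301.8,202.8)),('top',(259,202.6)),('wrist',(259.4,217.7))],st))
print(tri([('scene',(301.8,202.8)),('top',(259,202.6))],st))
X=tri([('scene',(301.8,202.8)),('top',(259,202.6)),('wrist',(259.4,217.7))],st)[0]
T=tool(st);print('tab in tool',np.linalg.inv(T)@np.r_[X,1])
```

```text
(array([0.50397298, 0.14776956, 0.16148452]), [np.float64(0.00121991369122091), np.float64(0.002568913800194442), np.float64(0.0032068177055060484)])
(array([0.50441023, 0.1462207 , 0.15975915]), [np.float64(0.0009536840300373632), np.float64(0.00095368403003736)])
tab in tool [-0.00118928  0.09514163 -0.00732497  1.        ]
```

>>> {"op": "drive_tool", "data": {"deltas": [[0.1,0.3,-1,0,0,0],[0.2,0.7,-3,0,0,0],[0.2,1.1,-5.2,0,0,0],[0.2,1.1,-7.4,0,0,0],[0.2,1.1,-9.2,0,0,0],[0.2,1.1,-10.6,0,0,0],[0.2,1.1,-11.2,0,0,0],[0.2,1.1,-11.2,0,0,0]]}}

```text
time_s: 4.1
tcp_pos: [0.5017, 0.1513, 0.1427]
eef_rot: [-89.9, -0.1, 160.0]
contact_force: [-0.1, 0.6, 1.2]
gripper_width: 0.0524
```

Run:
```python
from h import *
im=imaging.capture('wrist');save('w2.png',im)
im=imaging.capture('scene');cv2.imwrite('pics/s2.png',cv2.resize(im[130:310,200:400,::-1],None,fx=3.3,fy=3.3,interpolation=cv2.INTER_CUBIC))
```

```text
(no output)
```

View pics/w2.png

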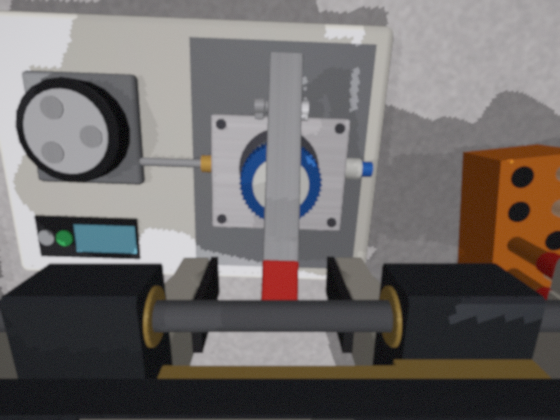

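View pics/s2.png

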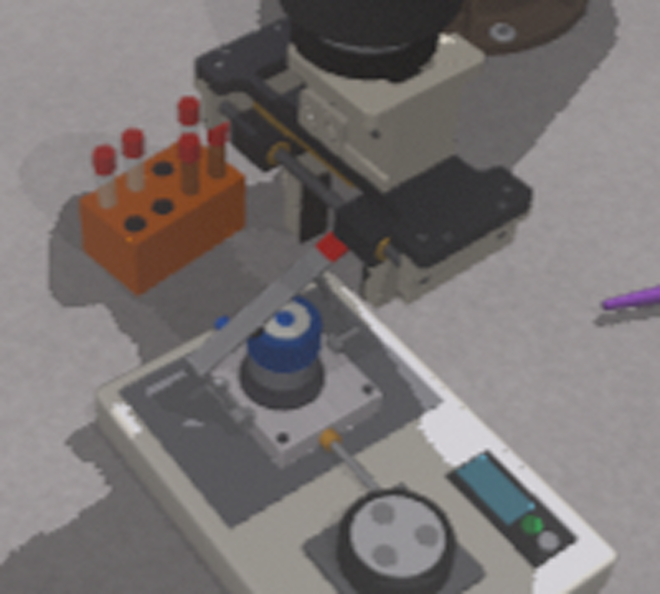

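Run:
```python
from h import *
st=r.get_state();T=tool(st)
for y in (0,-.01,-.0188,-.03): print(y,proj('wrist',(T@np.r_[0,y,0,1])[:3],st))
im=cv2.imread('pics/w2.png').astype(int);b,g,rr=im[...,0],im[...,1],im[...,2]
m=((rr>120)&(g<70)&(b<70)).astype(np.uint8);k,l,s,ce=cv2.connectedComponentsWithStats(m)
print([(ce[i],s[i]) for i in range(1,k) if s[i,4]>50])
for z in(.155,.16,.165):print((np.linalg.inv(T)@np.r_[atz('wrist',(281,290),z,st),1]).round(4), (np.linalg.inv(T)@np.r_[atz('wrist',(281,262),z-.004,st),1]).round(4))
```

```text
0 [271.97256157 272.83396344]
-0.01 [271.97468736 282.46974803]
-0.0188 [271.97677396 291.92788784]
-0.03 [271.97977977 305.5526325 ]
[(array([279.42037736, 280.25283019]), array([ 262,  261,   36,   39, 1325], dtype=int32))]
[ 0.0038 -0.0102  0.0042  1.    ] [-0.0086 -0.0062  0.0042  1.    ]
[ 0.0011 -0.0152  0.0041  1.    ] [-0.0109 -0.0112  0.0041  1.    ]
[-0.0017 -0.0202  0.0039  1.    ] [-0.0132 -0.0162  0.004   1.    ]
```

>>> {"op": "drive_tool", "data": {"deltas": [[-0.1,-0.3,0,0,0,0],[-0.15,-0.4,0,0,0,0],[-0.15,-0.4,0,0,0,0],[-0.15,-0.4,0,0,0,0],[-0.15,-0.4,0,0,0,0],[-0.15,-0.4,0,0,0,0],[-0.15,-0.4,0,0,0,0],[-0.15,-0.4,0,0,0,0]], "claw": 0, "squeeze": 8}}

```text
time_s: 4.87
tcp_pos: [0.5016, 0.1478, 0.1448]
eef_rot: [-90.1, 0.0, 160.0]
contact_force: [-0.4, 2.6, 1.0]
gripper_width: 0.0158
```

Run:
```python
import numpy as np
f0=128.
for k in range(1,17):
    f=f0-110*k/16
    if k<=2: pass
    a=np.radians(f);b=np.radians(f0)
    if k>8: b=np.radians(f0-55)
    dx=12*(np.cos(a)-np.cos(b));dz=12*(np.sin(a)-np.sin(b))
    print(k,round(f),np.round([dx*.932,-dx*.362,dz],1))
```

```text
1 121 [ 1.1 -0.4  0.8]
2 114 [ 2.3 -0.9  1.5]
3 107 [ 3.5 -1.4  2. ]
4 100 [ 4.8 -1.9  2.3]
5 94 [ 6.2 -2.4  2.5]
6 87 [ 7.5 -2.9  2.5]
7 80 [ 8.9 -3.4  2.4]
8 73 [10.2 -3.9  2. ]
9 66 [ 1.3 -0.5 -0.5]
10 59 [ 2.4 -1.  -1.2]
11 52 [ 3.6 -1.4 -2. ]
12 46 [ 4.6 -1.8 -2.9]
13 39 [ 5.5 -2.1 -4. ]
14 32 [ 6.2 -2.4 -5.2]
15 25 [ 6.9 -2.7 -6.4]
16 18 [ 7.4 -2.9 -7.8]
```

Gripped at 15.8 mm, the tab's width. Now I'll swing the hasp along the arc.

>>> {"op": "drive_tool", "data": {"deltas": [[1.1,-0.4,0.8,0,0,0],[2.3,-0.9,1.5,0,0,0],[3.5,-1.4,2.0,0,0,0],[4.8,-1.9,2.3,0,0,0],[6.2,-2.4,2.5,0,0,0],[7.5,-2.9,2.5,0,0,0],[8.9,-3.4,2.4,0,0,0],[10.2,-3.9,2.0,0,0,0]]}}

```text
time_s: 5.53
tcp_pos: [0.6033, 0.1069, 0.1647]
eef_rot: [-89.9, -0.0, 160.0]
contact_force: [-2.7, -4.4, 3.6]
gripper_width: 0.0159
```

>>> {"op": "drive_tool", "data": {"deltas": [[1.3,-0.5,-0.5,0,0,0],[2.4,-1.0,-1.2,0,0,0],[3.6,-1.4,-2.0,0,0,0],[4.6,-1.8,-2.9,0,0,0],[5.5,-2.1,-4.0,0,0,0],[6.2,-2.4,-5.2,0,0,0],[6.9,-2.7,-6.4,0,0,0],[7.3,-2.8,-7.4,0,0,0]]}}

```text
time_s: 6.2
tcp_pos: [0.6751, 0.0782, 0.088]
eef_rot: [-89.8, -0.2, 159.9]
contact_force: [-4.0, -7.7, 1.6]
gripper_width: 0.0157
```

Run:
```python
from h import *
print(r.get_state()['tcp_pos'],r.get_state()['contact_force'])
im=imaging.capture('scene');cv2.imwrite('pics/s3.png',cv2.resize(im[130:310,200:400,::-1],None,fx=3.3,fy=3.3,interpolation=cv2.INTER_CUBIC))
```

```text
[0.67511907 0.07821472 0.08803883] [-4.04364722 -7.73892836  1.63673697]
```

View pics/s3.png

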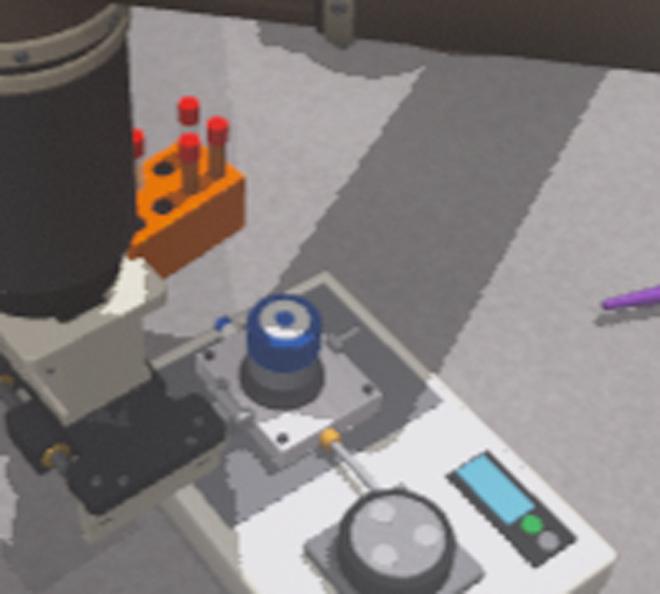

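>>> {"op": "drive_tool", "data": {"deltas": [[0,0,0,0,0,0],[0,0,0,0,0,0],[0,0,0,0,0,0],[0,0,1.5,0,0,0],[0,0,4,0,0,0],[0,0,7.5,0,0,0],[-1,0.4,11,0,0,0],[-2.5,1,14,0,0,0]], "claw": 0.45}}

```text
time_s: 6.92
tcp_pos: [0.6522, 0.0906, 0.2329]
eef_rot: [-90.1, 0.1, 160.0]
contact_force: [0.2, 0.9, 0.4]
gripper_width: 0.0393
```

>>> {"op": "drive_tool", "data": {"deltas": [[-3,1,0.5,0,0,0],[-6,2,0.5,0,0,0],[-9,3.5,0.5,0,0,0],[-12,4.5,0.5,0,0,0],[-14,5,0.5,0,0,0],[-15,5.5,0.5,0,0,0],[-15,5.5,0.5,0,0,0],[-15,5.5,0.5,0,0,0]], "claw": 1}}

```text
time_s: 7.58
tcp_pos: [0.5016, 0.1461, 0.2364]
eef_rot: [-90.1, 0.1, 160.1]
contact_force: [1.4, -0.4, -0.1]
gripper_width: 0.0852
```

Run:
```python
from h import *
st=r.get_state();print(st['time_s'],st['tcp_pos'],st['eef_rot'],np.round(st['joints'],1))
im=imaging.capture('wrist');save('w4.png',im)
for l in ['hasp_tab','cell_grip','port_axis','cell']:
    print(l,[(np.round(d['position'],1).tolist(),round(d['score'],2)) for d in imaging.landmark_of('wrist',l)][:3])
m=imaging.outline_of('wrist','cell');print([(x['score'],x['bbox']) for x in m])
im=imaging.capture('scene');cv2.imwrite('pics/s4.png',cv2.resize(im[130:310,200:400,::-1],None,fx=3.3,fy=3.3,interpolation=cv2.INTER_CUBIC))
```

```text
7.5833 [0.50161403 0.14611323 0.23636653] [-9.00959072e+01  6.87411533e-02  1.60104171e+02] [ 37.8   5.7 -17.6   0.  -66.6  32.3]
hasp_tab []
cell_grip [([271.1, 159.8], 0.96)]
port_axis []
cell [([271.8, 158.7], 0.83)]
[(0.88, [246.5, 133.8, 301.1, 191.0]), (0.53, [51.4, 1.1, 355.4, 243.6])]
```

View pics/w4.png

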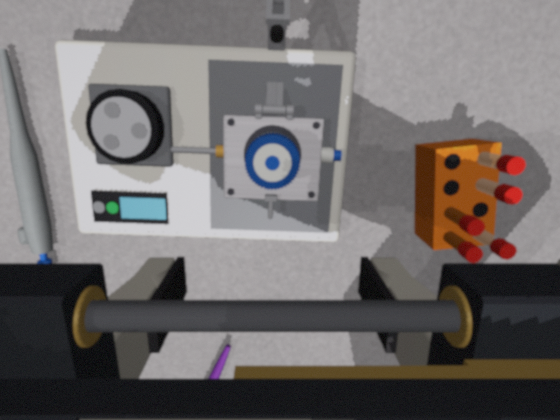

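View pics/s4.png

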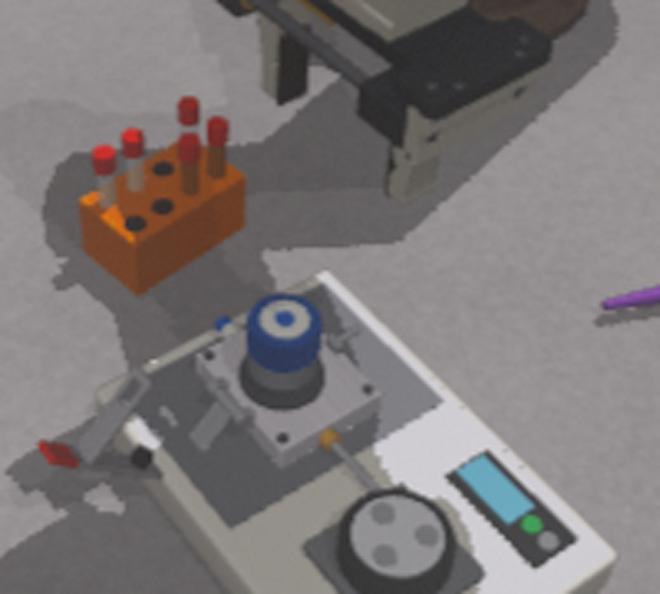

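Run:
```python
from h import *
st=r.get_state()
im=cv2.imread('pics/w4.png');cv2.imwrite('pics/w4c.png',cv2.resize(im[120:210,220:330],None,fx=6,fy=6,interpolation=cv2.INTER_CUBIC))
print(atz('wrist',(271.1,159.8),.1035,st),atz('wrist',(272.5,163),.1155,st))
t=imaging.capture('top');cv2.imwrite('pics/t4.png',cv2.resize(t[170:230,235:305,::-1],None,fx=8,fy=8,interpolation=cv2.INTER_CUBIC))
a=imaging.landmark_of('top','cell_grip');print([(x['position'],x['score']) for x in a][:2])
imaging.capture('scene');b=imaging.landmark_of('scene','cell_grip');print([(x['position'],x['score']) for x in b][:2])
print(tri([('top',a[0]['position']),('scene',b[0]['position'])]), tri([('top',a[0]['position']),('scene',b[0]['position']),('wrist',(271.1,159.8))],st))
```

```text
[0.53651887 0.13293669 0.1035    ] [0.53537598 0.13216094 0.1155    ]
[([269.1, 190.1], 0.69)]
[([286.6, 243.6], 0.4)]
(array([0.54933759, 0.1380609 , 0.07783514]), [np.float64(0.00525308917571221), np.float64(0.005253089175712323)]) (array([0.54300856, 0.1362822 , 0.07688477]), [np.float64(0.009114943216361138), np.float64(0.0060923267720300964), np.float64(0.010159071790003893)])
```

View pics/w4c.png

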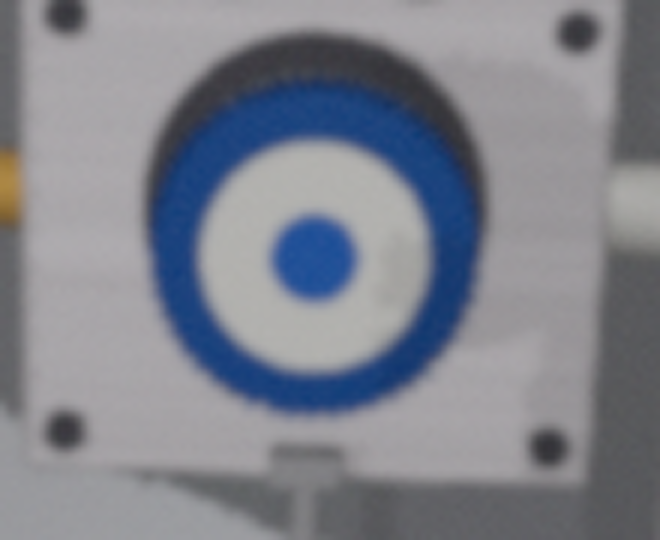

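View pics/t4.png

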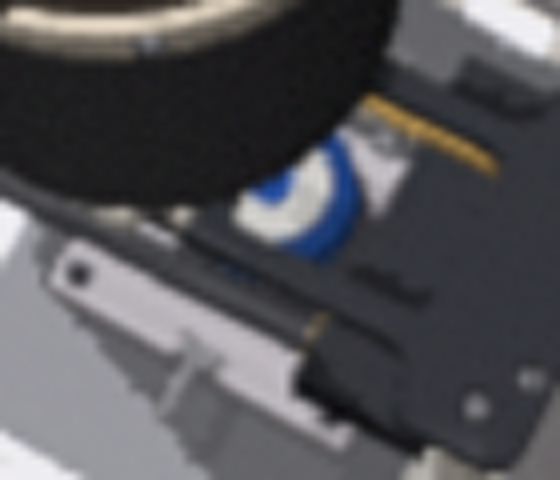

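>>> {"op": "drive_tool", "data": {"deltas": [[0.5,-0.2,-1,0,0,0],[1.2,-0.5,-2.5,0,0,0],[2,-0.8,-4.5,0,0,0],[2.8,-1.1,-6.5,0,0,0],[3.4,-1.3,-8,0,0,0],[3.5,-1.3,-9.2,0,0,0],[3.5,-1.3,-9.6,0,0,0],[3.5,-1.3,-9.6,0,0,0]]}}

```text
time_s: 8.8
tcp_pos: [0.5356, 0.1317, 0.1379]
eef_rot: [-89.9, -0.1, 160.0]
contact_force: [-0.8, 0.5, 0.7]
gripper_width: 0.0877
```

Run:
```python
from h import *
st=r.get_state();print(st['time_s'],st['tcp_pos'],st['eef_rot'],np.round(st['joints'],1))
print('scene disc',atz('scene',(286.4,227),.1155))
im=imaging.capture('wrist');cv2.imwrite('pics/w5.png',cv2.resize(im[190:310,200:350,::-1],None,fx=5,fy=5,interpolation=cv2.INTER_CUBIC))
T=tool(st);
for y in (0,.024,.0247): print(proj('wrist',(T@np.r_[0,y,0,1])[:3],st))
```

```text
8.8 [0.53559219 0.13169751 0.13785961] [-8.98711412e+01 -1.06613680e-01  1.59993876e+02] [ 34.2  13.5 -21.9  -0.  -54.9  35.8]
scene disc [0.53891465 0.13569585 0.1155    ]
[271.97185056 272.83486912]
[271.96763881 253.5314336 ]
[271.96753066 253.03579593]
```

View pics/w5.png

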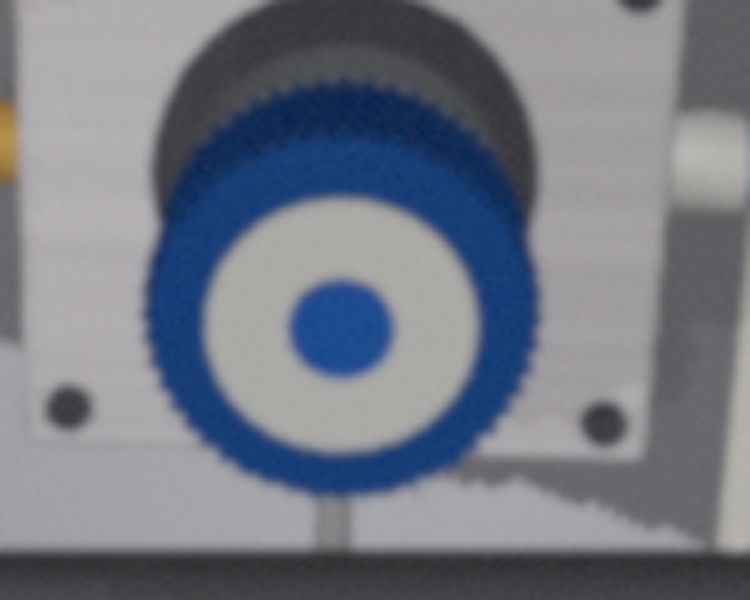

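>>> {"op": "drive_tool", "data": {"deltas": [[0.1,0.2,-0.6,0,0,0],[0.1,0.2,-1.6,0,0,0],[0.1,0.2,-2.8,0,0,0],[0.1,0.2,-3.8,0,0,0],[0.1,0.2,-4.6,0,0,0],[0.1,0.2,-5,0,0,0],[0.1,0.2,-5,0,0,0],[0.1,0.2,-5,0,0,0]]}}

```text
time_s: 9.52
tcp_pos: [0.5373, 0.1343, 0.0895]
eef_rot: [-90.0, -0.0, 160.0]
contact_force: [0.4, -0.4, 0.4]
gripper_width: 0.0878
```

>>> {"op": "drive_tool", "data": {"deltas": [[0,0,0,0,0,0],[0,0,0,0,0,0],[0,0,0,0,0,0],[0,0,0,0,0,0],[0,0,0,0,0,0],[0,0,0,0,0,0],[0,0,0,0,0,0],[0,0,0,0,0,0]], "claw": 0.45, "squeeze": 10}}

```text
time_s: 10.18
tcp_pos: [0.5372, 0.1343, 0.0896]
eef_rot: [-90.0, 0.0, 160.0]
contact_force: [-0.7, -0.8, 0.2]
gripper_width: 0.044
```

Run:
```python
from h import *
st=r.get_state();print(st['time_s'],st['tcp_pos'],st['eef_rot'],np.round(st['joints'],1),st['gripper_width'],st['contact_force'],st['moment'])
im=imaging.capture('wrist');cv2.imwrite('pics/w6.png',cv2.resize(im[190:390,80:460,::-1],None,fx=2,fy=2,interpolation=cv2.INTER_CUBIC))
```

```text
10.1833 [0.53720094 0.13431719 0.08960263] [-8.99983884e+01  1.73445700e-03  1.60018323e+02] [ 34.3  16.7 -24.9   0.  -48.4  35.7] 0.044021708849290304 [-0.66958661 -0.81707413  0.23906875] [ 0.02588384  0.0978846  -0.05739031]
```

View pics/w6.png

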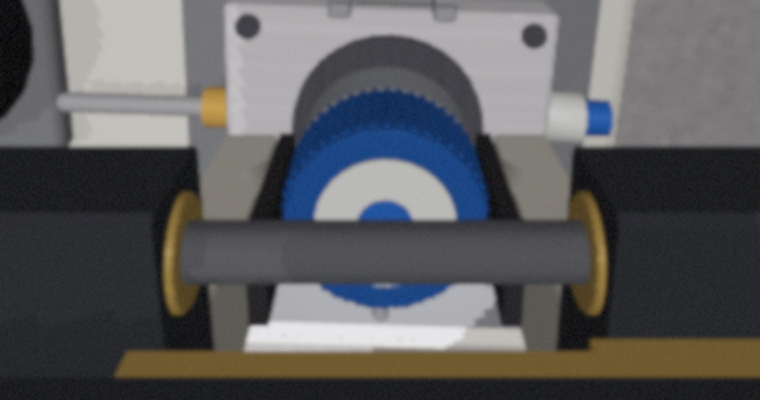

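>>> {"op": "drive_tool", "data": {"deltas": [[0,0,0,0,0,0],[0,0,0,0,0,0],[0,0,-0.05,0,0,0],[0,0,-0.1,0,0,0],[0,0,-0.15,0,0,0],[0,0,-0.2,0,0,0],[0,0,-0.2,0,0,0],[0,0,-0.2,0,0,0]], "claw": 0.3, "squeeze": 35}}

```text
time_s: 10.9
tcp_pos: [0.5376, 0.1343, 0.0887]
eef_rot: [-90.0, 0.1, 160.1]
contact_force: [-3.3, -1.1, 11.0]
gripper_width: 0.0436
```

>>> {"op": "drive_tool", "data": {"deltas": [[0,0,-0.05,0,0,-0.05],[0,0,-0.05,0,0,-0.13],[0,0,-0.05,0,0,-0.21],[0,0,-0.05,0,0,-0.29],[0,0,-0.05,0,0,-0.37],[0,0,-0.05,0,0,-0.45],[0,0,-0.05,0,0,-0.5],[0,0,-0.05,0,0,-0.5]]}}

```text
time_s: 11.57
tcp_pos: [0.538, 0.1338, 0.0891]
eef_rot: [-90.1, 0.1, 131.2]
contact_force: [-4.1, -4.0, 17.1]
gripper_width: 0.0434
```

Run:
```python
from h import *
st=r.get_state();print(st['time_s'],st['tcp_pos'],st['eef_rot'],np.round(st['joints'],1),st['gripper_width'],st['contact_force'],st['moment'])
```

```text
11.5667 [0.53796652 0.13380306 0.08906702] [-9.00555487e+01  9.61705525e-02  1.31223099e+02] [ 34.3  16.7 -25.    0.1 -48.3   6.9] 0.043397929806736825 [-4.11879574 -4.02024599 17.09279145] [-1.32423085  1.56396522 -0.18948171]
```

>>> {"op": "drive_tool", "data": {"deltas": [[0,0,0,0,0,-0.05],[0,0,0,0,0,-0.1],[0,0,0,0,0,-0.15],[0,0,0,0,0,-0.2],[0,0,0,0,0,-0.25],[0,0,0,0,0,-0.25],[0,0,0,0,0,-0.25],[0,0,0,0,0,-0.25]]}}

```text
time_s: 12.23
tcp_pos: [0.5379, 0.1337, 0.0891]
eef_rot: [-90.1, 0.1, 117.1]
contact_force: [-3.9, -5.1, 16.4]
gripper_width: 0.0431
```

>>> {"op": "drive_tool", "data": {"deltas": [[0,0,0,0,0,-0.05],[0,0,0,0,0,-0.1],[0,0,0,0,0,-0.15],[0,0,0,0,0,-0.2],[0,0,0,0,0,-0.25],[0,0,0,0,0,-0.25],[0,0,0,0,0,-0.25],[0,0,0,0,0,-0.25]]}}

```text
time_s: 12.9
tcp_pos: [0.5379, 0.1339, 0.0891]
eef_rot: [-90.1, 0.0, 102.7]
contact_force: [-4.2, -3.7, 18.4]
gripper_width: 0.0437
```

>>> {"op": "drive_tool", "data": {"deltas": [[0,0,0,0,0,-0.05],[0,0,0,0,0,-0.1],[0,0,0,0,0,-0.15],[0,0,0,0,0,-0.2],[0,0,0,0,0,-0.25],[0,0,0,0,0,-0.25],[0,0,0,0,0,-0.25],[0,0,0,0,0,-0.25]]}}

```text
time_s: 13.57
tcp_pos: [0.5379, 0.134, 0.0891]
eef_rot: [-90.1, 0.0, 88.4]
contact_force: [-4.3, -4.2, 18.0]
gripper_width: 0.0435
```

Run:
```python
from h import *
st=r.get_state();print(st['moment'],st['contact_force'])
im=imaging.capture('wrist');cv2.imwrite('pics/w7.png',cv2.resize(im[190:390,80:460,::-1],None,fx=2,fy=2,interpolation=cv2.INTER_CUBIC))
```

```text
[-1.18195849  1.65609127 -0.13036773] [-4.33729145 -4.20241926 17.9865862 ]
```

View pics/w7.png

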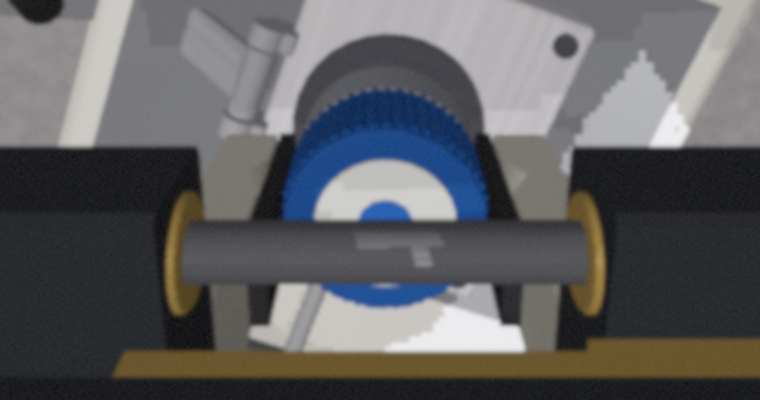

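>>> {"op": "drive_tool", "data": {"deltas": [[-0.02,-0.02,0,0,0,-0.05],[-0.05,-0.05,0,0,0,-0.1],[-0.05,-0.05,0,0,0,-0.15],[-0.05,-0.05,0,0,0,-0.2],[-0.05,-0.05,0,0,0,-0.25],[-0.05,-0.05,0,0,0,-0.25],[-0.05,-0.05,0,0,0,-0.25],[-0.05,-0.05,0,0,0,-0.25]]}}

```text
time_s: 14.28
tcp_pos: [0.5379, 0.1338, 0.089]
eef_rot: [-90.1, -0.1, 74.1]
contact_force: [-1.8, -2.8, 14.8]
gripper_width: 0.0434
```

>>> {"op": "drive_tool", "data": {"deltas": [[0,0,0,0,0,-0.05],[0,0,0,0,0,-0.1],[0,0,0,0,0,-0.15],[0,0,0,0,0,-0.2],[0,0,0,0,0,-0.25],[0,0,0,0,0,-0.25],[0,0,0,0,0,-0.25],[0,0,0,0,0,-0.25]]}}

```text
time_s: 14.95
tcp_pos: [0.537, 0.1339, 0.0872]
eef_rot: [-90.0, -0.0, 59.8]
contact_force: [0.4, 0.1, 0.7]
gripper_width: 0.0434
```

Run:
```python
from h import *
st=r.get_state();print(st['moment'],st['contact_force'],st['joints'].round(1))
```

```text
[ 0.039553   -0.60066869  0.01038672] [0.42118455 0.08888572 0.65617197] [ 34.3  16.8 -25.1   0.  -48.1 -64.5]
```

>>> {"op": "drive_tool", "data": {"deltas": [[0,0,-0.1,0,0,0],[0,0,-0.2,0,0,0],[0,0,-0.3,0,0,0],[0,0,-0.4,0,0,0],[0,0,-0.5,0,0,0],[0,0,-0.6,0,0,0],[0,0,-0.6,0,0,0],[0,0,-0.6,0,0,0]]}}

```text
time_s: 15.62
tcp_pos: [0.5371, 0.134, 0.0814]
eef_rot: [-90.0, -0.0, 59.8]
contact_force: [0.8, 0.6, 5.7]
gripper_width: 0.0435
```

>>> {"op": "drive_tool", "data": {"deltas": [[0,0,0,0,0,0],[0,0,-0.05,0,0,0],[0,0,-0.1,0,0,0],[0,0,-0.15,0,0,0],[0,0,-0.2,0,0,0],[0,0,-0.2,0,0,0],[0,0,-0.2,0,0,0],[0,0,-0.2,0,0,0]], "squeeze": 50}}

```text
time_s: 16.28
tcp_pos: [0.5371, 0.134, 0.0813]
eef_rot: [-90.1, -0.1, 59.8]
contact_force: [-6.8, -0.1, 23.1]
gripper_width: 0.0436
```

Run:
```python
from h import *
st=r.get_state();print(st['time_s'],st['tcp_pos'],st['moment'],st['contact_force'],st['joints'].round(1))
im=imaging.capture('wrist');cv2.imwrite('pics/w8.png',cv2.resize(im[190:390,80:460,::-1],None,fx=2,fy=2,interpolation=cv2.INTER_CUBIC))
im=imaging.capture('scene');cv2.imwrite('pics/s8.png',cv2.resize(im[130:310,200:400,::-1],None,fx=3.3,fy=3.3,interpolation=cv2.INTER_CUBIC))
```

```text
16.2833 [0.53714459 0.13400698 0.08130129] [-0.01696115  2.34448533 -0.01189234] [-6.8344257  -0.1252921  23.06654309] [ 34.3  17.2 -25.5   0.1 -47.2 -64.5]
```

View pics/w8.png

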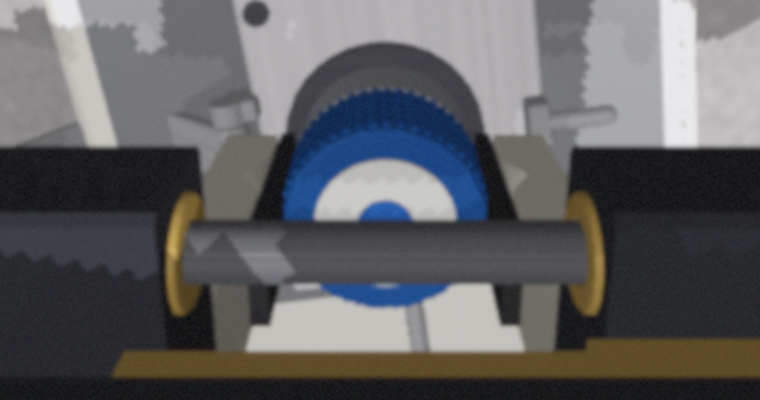

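View pics/s8.png

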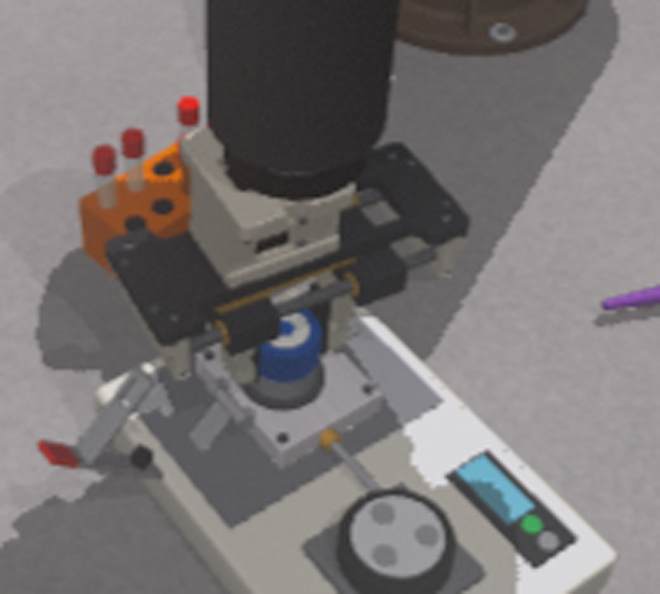

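Run:
```python
from h import *
a=proj('scene',np.array([.537,.134,.1155]));b=proj('scene',np.array([.537,.134,.107]));print(a,b,(b-a)*3.3)
s4=cv2.imread('pics/s4.png');s8=cv2.imread('pics/s8.png')
cv2.imwrite('pics/cmp.png',np.hstack([cv2.resize(x[280:420,200:360],None,fx=2.4,fy=2.4) for x in (s4,s8)]))
```

```text
[286.17372831 226.02886072] [286.01972831 228.88823183] [-0.50820001  9.43592466]
```

View pics/cmp.png

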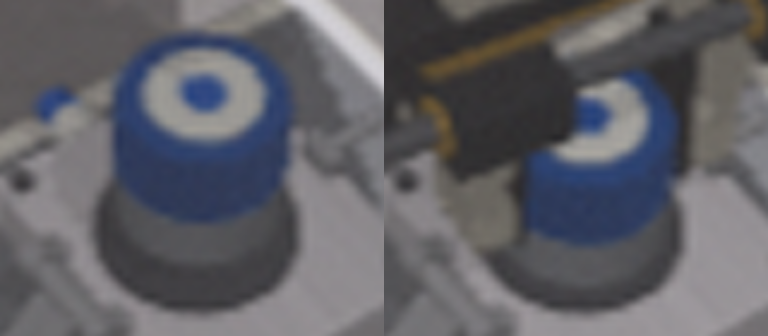

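>>> {"op": "drive_tool", "data": {"deltas": [[0,0,0,0,0,0],[0,0,0,0,0,0],[0,0,0,0,0,0],[0,0,0,0,0,0],[0,0,0,0,0,0],[0,0,0,0,0,0],[0,0,0,0,0,0],[0,0,0,0,0,0]]}}

```text
time_s: 17.05
tcp_pos: [0.5371, 0.134, 0.0813]
eef_rot: [-90.1, -0.1, 59.8]
contact_force: [-6.0, -1.3, 23.5]
gripper_width: 0.0432
```

Force and pose are steady and the cell is home, so I'm handing in.

Run:
```python
from h import *
print(r.close_job()); st=r.get_state();print(st['time_s'],st['tcp_pos'],st['contact_force'])
```

```text
the job is handed in; nothing more can be done
None
the job is handed in; nothing more can be done
```

The filter cell is pushed home and I handed the job in at about 17 s with the gripper still holding it down. No verdict is reported.

- **Hasp:** I pinched the red tab and swung it back to about 2.3 rad, worked out from the tool position. The last scene picture shows it lying clear.
- **Cell:** I gripped the knurled collar and turned it about 100° while pressing with 15–18 N. The cell gave way over the last 14° of that, when the push-back fell from 15 N to under 1 N. I then pushed it down to a firm stop.
- **Last checks:**
  - The tool stood still at a height of 81.3 mm, with a steady reaction of about 23 N from a grip set to 50 N. Of that, about 6 N should be the spring and the rest the seat.
  - The scene camera shows the cell about 8.3 mm lower, against 8.5 mm expected.
  - The tool came down about 7.8 mm from its pressed height, or 8.3 mm from where it first gripped. The smaller figure is slightly short of 8.5 mm but well within the 2 mm allowed.
- **Bystanders:** I never went near the rack, bottle or pipette, but I did not re-measure their positions at the end.
- **Unexplained:** A sideways load of about 6 N and a wrist moment of 2.3 N m remained at the end. I did not find their cause, though nothing in the pictures showed the gripper touching anything else.

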